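# Feel out the free gap in a sample drawer

## Robot

A 6-joint arm with a two-finger parallel gripper is mounted at the origin on the work surface. World frame = base frame: x ahead of the robot, y to its left, z up, the work surface at z = 0. Lengths are in m, angles in rad, forces in N, time in s.
With the tool pointing down it reaches from about 0.35 to 0.85 m from the base axis. Payload 8.1 kg.
Tool frame: the origin (TCP) lies midway between the tips of the shut fingers; the grasp point (between the pads) lies 19 mm behind it; z points along the fingers, y is the direction in which the jaws open and shut (so a half turn about z gives the same grasp; the last joint's range is limited). The gripper opens to 93 mm and grips with 3 to 60 N. Pads are 15 mm wide; open, the fingers measure 128 mm over their backs; the gripper's body (75 mm by 188 mm) begins 65 mm behind the grasp point.
Start: joints at [-1.418, 0.13, 1.488, -0, 1.523, -0.085], TCP at [0.141, -0.583, 0.219] pointing down, gripper open.
Joint ranges: [-2.96, 2.96], [-0.89, 2.26], [0.02, 2.5], [-1.34, 4.48], [0, 2.73], [-2.66, 2.66]. Speed limits (rad/s): [2.39, 2.39, 2.79, 3.14, 3.14, 3.14].

## Interface

Orientations are given as a rotation vector (axis times angle).
In Python, from plant import robot, optics, ticket gives the robot as it stands.
- The arm moves only by the tool send_rows, never from a script. Its argument "targets" is a list of rows, each a list of 3 entries, a list of its own where there are three numbers: the opening, from -1 (shut) to 1 (fully open), then the shift along the tool's x, y, z in mm, then the turn about the tool's z in rad. A call has 1 to 12 rows; each row shifts and turns the commanded pose from where the row before left it, along the tool's axes as they then stand; what a row does not reach is not made up. A row lasts 1/10 s, in which the tool goes at most 50 mm and 8.59 degrees, less where a joint would pass 70% of its speed; a pose out of reach is approached as far as the arm can. A call with a gripper value outside its range is refused whole. The fingers move at their own pace and stop on an object; "newtons" is the grip in N (left out, the last holds). Time passes only in rows, so rows that do not move let the fingers close. It gives the time, the measured TCP pose, the force and the opening at its end, in the units of the state.
- robot.read_state(): the state, without advancing time (a new reading comes with each control period).
- optics.read_camera(name): name is "scene" or "top" or "wrist"; returns a dict with "color" (480x640x3 uint8, red, green, blue), "K" (3x3 intrinsics, pixels), "position" and "orientation" of the camera in the world. Camera axes: x right, y up, looking along -z (the intrinsics and any distortion apply to the point x, -y, -z); pixel columns grow to the right and rows downward; lengths in m; the calibration is good to about 2 mm. A picture is of the moment at which its call begins. There is no depth.
- ticket.close_job(): hands the job in, once; it reports no verdict.
Trained networks look in the newest picture that a camera, given by its name, has taken for a name from the list of things; names that differ only in an ending like _2 or _b are one class to them, and where a whole thing is asked for, a point or a joint stands for the part that bears it (a point fixed in the world has none). Each returns a list of dicts, best first, with "confidence" (0 to 1); they miss things now and then, are a little off and sometimes report something else, mostly with a low value. They report only what shows in the picture. A call takes as long as a camera call. They do not tell look-alikes from the thing itself.
- optics.cut_out(camera, name): "region" (480x640 bool, what is visible of it) and "point" ([column, row] in pixels, amid what is visible of it).
The state is a dict: "t": time; "q": joint angles; "dq": joint speeds; "joint_torque": joint torques, N m; "tool_pos": TCP position; "orientation": TCP orientation; "force": force on the tool from outside, world axes, zero at the start; "wrist_torque": the same for the moment, N m; "opening": finger opening in m.
Only numpy, scipy, OpenCV 4.12 (cv2) and the standard library are available. Lean on these libraries where they do the work, as an engineer would, in place of code of your own. Each camera call takes 0.05 s, during which the arm holds its last target.

## Task

Take the green-handled feeler gauge out of its stand and ease its blade into the gaps in the top of the sample drawer to find one where it slides all the way in; where it jams, do not force it, but draw it out and try another gap. Leave the gauge standing fully home in a gap that fits, its handle resting on the drawer's top, let go of it, and leave everything else where it is.

Things in the scene. Friction and masses are not known exactly. Their poses are not given: they have to be found in the camera images.
- gauge_center (a point): gauge to use, upright in its stand: green handle 26 x 22 x 55 mm (x, y, z), black bands; from its underside a steel blade reaches 40 mm straight down, 16 mm wide (x), 4 mm thick (y), square-cut end. This point is the handle's centre: the blade's end is 67.5 mm below it, the handle's underside (shoulder) 27.5 mm below it. About 90 g; z up
- stand: fixed aluminium block 70 x 60 mm, 50 mm tall; the gauge's blade stands in an upright slot (along x) in the middle of its top, the shoulder resting on the top face. Not clamped: the gauge lifts straight out. Origin at the centre of its underside
- drawer: fixed black drawer, 190 (x) x 280 mm (y), holding a white carriage with flat top 78 mm above the bench. Vials fill the carriage's far side, from 38 mm beyond (+x) the origin, 20 mm above its top. The carriage is firm but stands up to 6 mm off along the drawer's y, so all three gaps lie off their points by one same unknown amount. Origin: centre of underside; z up
- gap_left (a point): +y one of three like upright gaps, 60 mm apart along the drawer's y, in the carriage's top face. Nominal centre of the mouth, level with that face; axes as the drawer's. Mouth 19 mm (x) x 7 mm (y) and a 2 mm bevel; its true centre is up to 6 mm off along y. In every gap, from about 5 mm deep, a spring leaf rubs on the blade with a drag of some newtons: no jam.
- gap_middle (a point): middle one of three like upright gaps, 60 mm apart along the drawer's y, in the carriage's top face. Nominal centre of the mouth, level with that face; axes as the drawer's. Mouth 19 mm (x) x 7 mm (y) and a 2 mm bevel; its true centre is up to 6 mm off along y. An unseen rigid latch blocks some gaps: there the blade jams hard about 24 mm deep.
- gap_right (a point): -y one of three like upright gaps, 60 mm apart along the drawer's y, in the carriage's top face. Nominal centre of the mouth, level with that face; axes as the drawer's. Mouth 19 mm (x) x 7 mm (y) and a 2 mm bevel; its true centre is up to 6 mm off along y. At least one gap, usually just one, is clear: it takes all 40 mm of blade, until the shoulder rests on the top face.
- beaker: bystander, to be left alone: glass beaker, 70 mm across, 85 tall. Origin at its underside
- driver: bystander, to be left alone: orange-handled screwdriver, 170 mm, lying. Origin at its underside
- vial0: bystander, to be left alone: loose amber vial with blue cap, 23 mm across, 44 tall. Origin at its underside
- vial1: bystander, to be left alone: second such loose vial. Origin at its underside
- jar: bystander, to be left alone: white jar, 60 mm across, 70 tall. Origin at its underside
- spare: bystander, to be left alone: spare thick gauge with a yellow handle, lying down; 97 x 26 x 22 mm; not the one to use. Origin at its underside
Things that resemble listed ones, but are neither listed nor needed, are in the scene too. What is shaped like the part that bears gauge_center but blue is not meant. Leave any purple look-alike of the stand alone.

How it is judged:
On the way:
1. the gauge is drawn out and carried away from its stand (horizontal distance between gauge_center and stand above 0.07 m), for 0.1 s.
At the end, for the whole second after the job is handed in: the gauge stands upright (within 0.1 rad), let go, in one of the three gaps: handle centre within 11 mm sideways of the gap's nominal point (carriage play included) and 25 to 30.5 mm above the drawer's top face, so that the shoulder is within 3 mm of resting on it (((horizontal distance between gauge_center and gap_left below 0.011 m and z of gauge_center in the frame of gap_left between 0.025 and 0.0305 m) or (horizontal distance between gauge_center and gap_middle below 0.011 m and z of gauge_center in the frame of gap_middle between 0.025 and 0.0305 m) or (horizontal distance between gauge_center and gap_right below 0.011 m and z of gauge_center in the frame of gap_right between 0.025 and 0.0305 m)) and angle between gauge_center's own z axis and vertical below 0.1 rad and contact force between the fingers and gauge below 0.1 N); the robot touches nothing.
It fails at once if the gauge is forced: it presses on the drawer with more than 40 N (contact force between gauge and drawer above 40 N).
It fails at once if a bystander is moved by more than 20 mm (distance of any of beaker, driver, vial0, vial1, jar, spare from where it was at the start of the episode above 0.02 m).
It also fails if it takes over 54 s, if anything falls off the work surface, if the arm or the gripper's body presses on something with over 40 N, if the wrist force passes 120 N, or if a joint passes its speed limit or range.

## Working session

There is one attempt and no reset: what is moved stays moved. The work goes in short steps, Python scripts to look and compute and a tool call to move; the robot and the scene stay as the last step left them, time stands still between calls to the robot, and variables do not carry over. Pictures are saved under pics/ and viewed, and the job is handed in when it is done.

Besides the shell and the picture viewer there is one more tool, called after "Request:" in YAML: its name, and indented under it one key for each argument. send_rows: Moves the arm, as the interface text tells. Its arguments: {"type":"object","properties":{"targets":{"type":"array","items":{"type":"array"}},"newtons":{"type":"number"}},"required":["targets"]}

```bash
mkdir -p pics
cat > h.py <<'E'
import numpy as np, cv2
from scipy.spatial.transform import Rotation as R
from plant import robot, optics, ticket
def cam(n,save=None):
    c=optics.read_camera(n)
    if save: cv2.imwrite('pics/'+save+'.png',c['color'][:,:,::-1])
    return c
def rot(o):
    o=np.array(o,float)
    return o if o.shape==(3,3) else (R.from_rotvec(o).as_matrix() if o.size==3 else R.from_quat(o).as_matrix())
def px2z(c,u,v,z):
    K=c['K']; d=np.linalg.inv(np.array(K))@[u,v,1]; d=np.array([d[0],-d[1],-d[2]])
    d=rot(c['orientation'])@d; p=np.array(c['position']); return p+d*(z-p[2])/d[2]
def proj(c,P):
    p=rot(c['orientation']).T@(np.array(P)-c['position']); p=np.array([p[0],-p[1],-p[2]]); q=np.array(c['K'])@p; return q[:2]/q[2]
E
python3 - <<'E'
from h import *
s=robot.read_state(); print(s)
for n in ['scene','top','wrist']:
    c=cam(n,n+'0'); print(n,c.keys(),c['position'],c['orientation'],c['K'])
    for name in ['gauge_center','stand','drawer','beaker','jar','spare','driver','vial0']:
        for d in optics.cut_out(n,name):
            r=d['region']; ys,xs=np.where(r); print(name,round(d['confidence'],2),np.round(d['point']),xs.min(),xs.max(),ys.min(),ys.max())
print(robot.read_state()['t'])
E
```

```text
{'t': 0.0, 'q': array([-1.41840718e+00,  1.31189153e-01,  1.48928998e+00,  1.50908129e-05,
        1.52301128e+00, -8.54052258e-02]), 'dq': array([-1.32147471e-03,  1.35581123e-03,  3.68532989e-04,  9.39981000e-04,
       -4.23251503e-05, -1.61264986e-04]), 'joint_torque': array([ 1.12205951e-03, -5.59847546e+01, -4.91754270e+01,  7.68102380e-02,
        3.57192254e-02, -1.63923669e-04]), 'tool_pos': array([ 0.14127101, -0.58253063,  0.21756487]), 'orientation': array([-3.11752950e+00, -3.72420902e-01,  7.61117506e-05]), 'force': array([ 0.00437263, -0.00503903, -0.1408488 ]), 'wrist_torque': array([-0.018432  , -0.02974679,  0.05375669]), 'opening': 0.09314351910294448}
scene dict_keys(['color', 'K', 'position', 'orientation']) [ 0.89865316 -0.22326683  0.865148  ] [0.49346315 0.28430099 1.01747854] [[466.1796161    0.         317.46607642]
 [  0.         466.1796161  241.02865596]
 [  0.           0.           1.        ]]
gauge_center 0.71 [188. 271.] 177 198 258 285
gauge_center 0.62 [213. 309.] 202 223 299 325
stand 0.79 [222. 329.] 191 243 295 349
stand 0.71 [175. 232.] 152 197
[... 710 characters left out ...]
auge_center 0.46 [289. 202.] 221 359 146 257
stand 0.92 [430. 325.] 414 450 311 348
stand 0.78 [422. 226.] 408 446 204 242
stand 0.4 [493. 275.] 480 509 261 299
drawer 0.76 [288. 203.] 221 358 146 257
beaker 0.6 [437. 158.] 418 453 140 176
jar 0.77 [141. 231.] 122 157 218 245
spare 0.96 [493. 276.] 480 509 260 299
driver 0.92 [509. 216.] 496 516 165 236
vial0 0.73 [285. 202.] 221 358 146 258
vial0 0.44 [385. 153.] 381 390 146 158
wrist dict_keys(['color', 'K', 'position', 'orientation']) [ 0.21257383 -0.56710784  0.38427458] [-0.22462879  0.17679579 -1.32369651] [[353.63958988   0.         323.17073787]
 [  0.         353.63958988 240.67205184]
 [  0.           0.           1.        ]]
1.35
```

View pics/scene0.png

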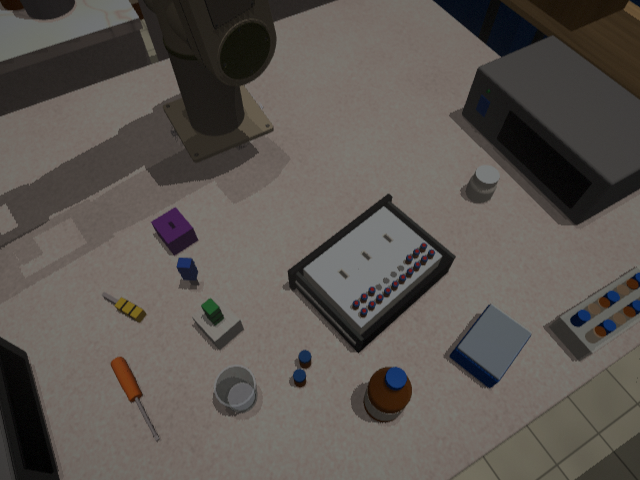

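View pics/top0.png

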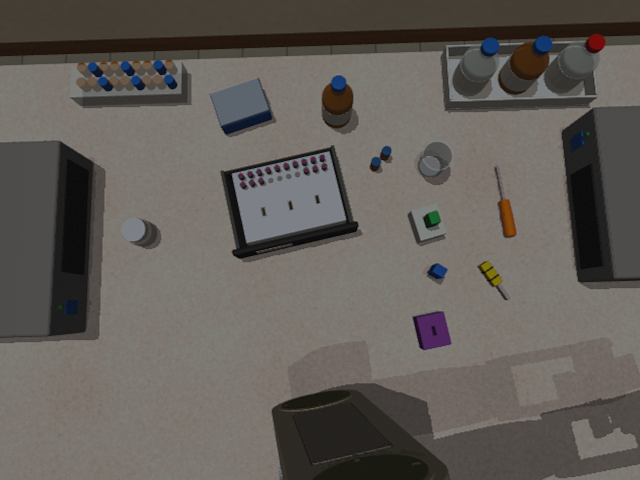

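View pics/wrist0.png

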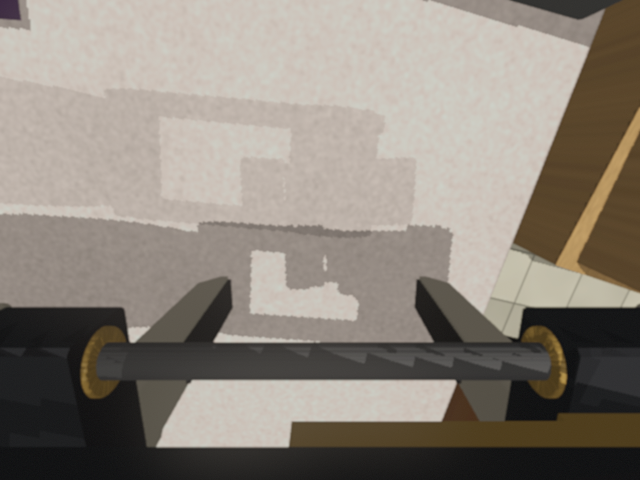

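Run:
```python
from h import *
t=cv2.imread('pics/top0.png'); s=cv2.imread('pics/scene0.png')
a=cv2.resize(t[140:265,215:365],None,fx=4,fy=4,interpolation=cv2.INTER_CUBIC)
cv2.imwrite('pics/td.png',a)
b=cv2.resize(t[195:255,395:470],None,fx=8,fy=8,interpolation=cv2.INTER_CUBIC)
c=cv2.resize(s[290:355,185:250],None,fx=8,fy=8,interpolation=cv2.INTER_CUBIC)[:480]
cv2.imwrite('pics/ts.png',np.hstack([b[:, :400],c[:, :400]]))
def green(im):
    im=im.astype(int); m=(im[:,:,1]>im[:,:,0]+30)&(im[:,:,1]>im[:,:,2]+30); ys,xs=np.where(m); return m,xs.mean(),ys.mean(),xs.min(),xs.max(),ys.min(),ys.max(),m.sum()
print(green(t)[1:],green(s)[1:])
```

```text
(np.float64(424.3206106870229), np.float64(216.19847328244273), np.int64(59), np.int64(588), np.int64(132), np.int64(308), np.int64(131)) (np.float64(209.56428571428572), np.float64(305.99285714285713), np.int64(202), np.int64(217), np.int64(299), np.int64(313), np.int64(140))
```

View pics/td.png

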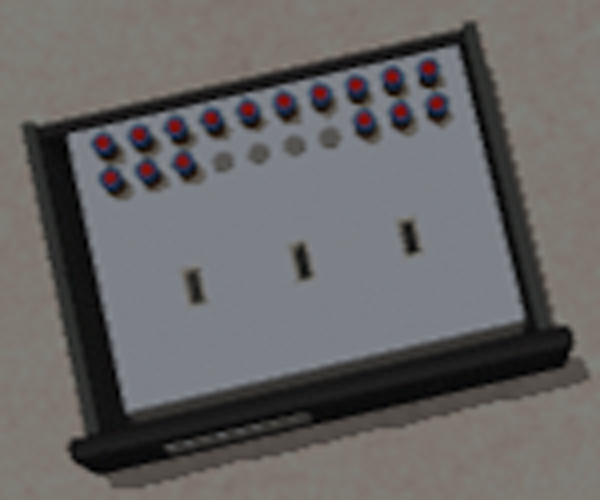

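View pics/ts.png

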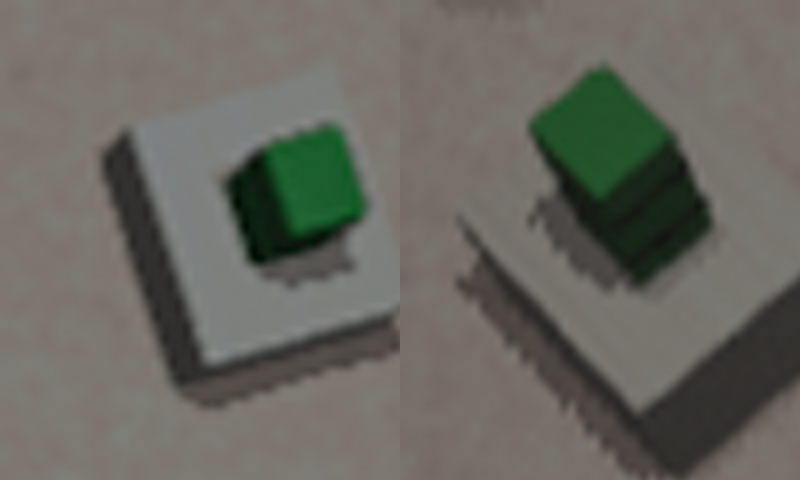

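```bash
python3 - <<'E'
from h import *
T=optics.read_camera('top'); S=optics.read_camera('scene')
print('gauge top', px2z(T,434.4,217,.105), px2z(S,210,306.3,.105))
k=[np.array(px2z(T,395+x/8,195+y/8,.105)) for x,y in [(268,145),(335,122),(365,205),(300,240)]]
print('handle edge yaw', [np.degrees(np.arctan2(*(b-a)[[1,0]])) for a,b in zip(k,k[1:]+k[:1])],[np.linalg.norm(b-a) for a,b in zip(k,k[1:]+k[:1])])
st=[px2z(T,395+x/8,195+y/8,.05) for x,y in [(135,128),(208,365)]]
print('stand edge',st,np.degrees(np.arctan2(*(st[1]-st[0])[[1,0]])),np.linalg.norm(st[1]-st[0]))
g=[px2z(T,u-.3,v-.3,.078) for u,v in [(263.8,211.5),(290.5,205.5),(317.5,199.5)]]
print(g, np.linalg.norm(g[2]-g[0]), np.degrees(np.arctan2(*(g[0]-g[2])[[1,0]])))
# drawer edges
for a in [(70,455),(570,350),(470,25),(30,125)]:
    print(px2z(T,215+a[0]/4,140+a[1]/4,.09))
for gg in g: print(proj(S,gg))
E
cat > /dev/null
python3 - <<'E'
import cv2
s=cv2.imread('pics/scene0.png');cv2.imwrite('pics/sd.png',cv2.resize(s[190:355,285:460],None,fx=3.4,fy=3.4,interpolation=cv2.INTER_CUBIC))
E
```

```text
gauge top [ 0.52011298 -0.22469806  0.105     ] [ 0.52159794 -0.22283715  0.105     ]
handle edge yaw [np.float64(-72.5766661951275), np.float64(-164.04358316121545), np.float64(116.59274762804385), np.float64(14.854674961058159)] [np.float64(0.018763778410106915), np.float64(0.023209552519254398), np.float64(0.019601095912342367), np.float64(0.0263519406609934)]
stand edge [array([ 0.54507572, -0.18915415,  0.05      ]), array([ 0.47829309, -0.20535008,  0.05      ])] -166.36798290389945 0.06871847317646573
[array([0.54861768, 0.13672053, 0.078     ]), array([0.56016025, 0.0786433 , 0.078     ]), array([0.57171232, 0.01976945, 0.078     ])] 0.1192095546828468 101.17062773719582
[0.45650871 0.20174452 0.09      ]
[ 0.50498352 -0.06415805  0.09      ]
[ 0.68608484 -0.01687102  0.09      ]
[0.6371252  0.22341878 0.09      ]
[385.90544035 238.05950021]
[364.52221451 255.27903762]
[341.8021124  273.48130631]
```

View pics/sd.png

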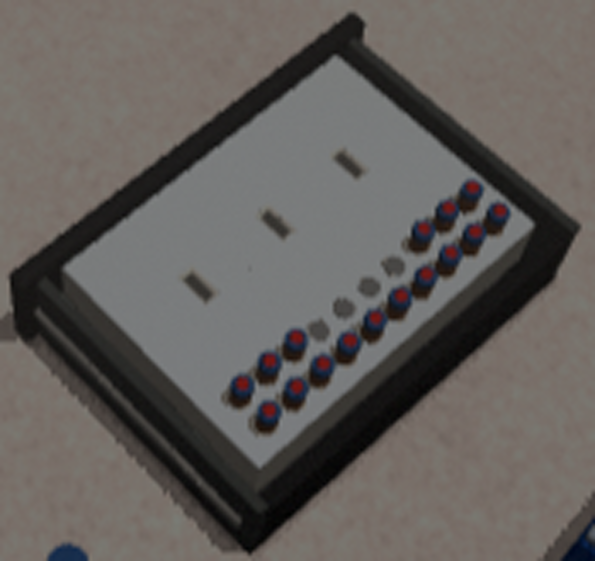

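Request:
send_rows:
  targets:
    - [1,[41,-23.5,0],0]
    - [1,[41,-23.5,0],0]
    - [1,[41,-23.5,0],0]
    - [1,[41,-23.5,0],0]
    - [1,[41,-23.5,0],0]
    - [1,[41,-23.5,0],0]
    - [1,[41,-23.5,0],0]
    - [1,[41,-23.5,0],0]
    - [1,[41,-23.5,0],0]
    - [1,[41,-23.5,0],0]
    - [1,[41,-23.5,10],0]
    - [1,[0,0,10],0]
  newtons: 20

```text
t: 2.65
tool_pos: [0.5223, -0.2214, 0.1988]
orientation: [-3.118, -0.381, -0.004]
force: [-0.9, -0.5, -0.3]
opening: 0.0929
```

```bash
cat >> h.py <<'E'
def delta(P):
    s=robot.read_state(); M=rot(s['orientation']); return M.T@(np.array(P)-s['tool_pos'])*1000
E
python3 - <<'E'
from h import *
s=robot.read_state();print(s['t'],s['tool_pos'],s['orientation'],np.abs(s['dq']).max())
W=cam('wrist','w1'); print(delta([.5209,-.2238,.0635]))
for z in (.105,.05): print(proj(W,[.5209,-.2238,z]))
E
```

```text
2.65 [ 0.52230843 -0.22138239  0.19875945] [-3.11768965 -0.38090891 -0.00371582] 0.17183597481533566
[  1.23867734   1.37510864 132.74283774]
[324.24054196 246.58595011]
[324.10361438 229.97389   ]
```

View pics/w1.png

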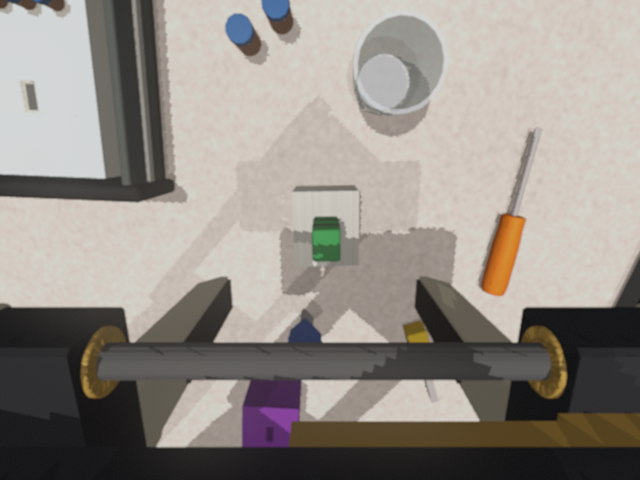

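Request:
send_rows:
  targets:
    - [1,[1,1,40],0]
    - [1,[0,0,30],0]
    - [1,[0,0,0],0]
    - [1,[0,0,0],0]

```text
t: 3.1
tool_pos: [0.5191, -0.2271, 0.1289]
orientation: [-3.119, -0.371, 0.002]
force: [0.9, 0.7, 0.2]
opening: 0.0928
```

Run:
```python
from h import *
s=robot.read_state();print(s['t'],s['tool_pos'],s['orientation'],np.abs(s['dq']).max())
W=cam('wrist','w2'); print(delta([.5209,-.2238,.0635]))
for z in (.105,.05): print(proj(W,[.5209,-.2238,z]))
p=s['tool_pos']; print('tool',proj(W,[p[0],p[1],.105]))
cv2.imwrite('pics/w2c.png',cv2.resize(W['color'][170:320,240:420,::-1],None,fx=4,fy=4,interpolation=cv2.INTER_CUBIC))
```

```text
3.1 [ 0.51911554 -0.22707286  0.12890712] [-3.11911454e+00 -3.70821124e-01  1.79924713e-03] 0.04339114517723684
[ 1.4979542  -3.474851   66.82650092]
[316.22266372 272.79561695]
[317.74339624 245.96929503]
tool [321.07830996 276.92241163]
```

View pics/w2c.png

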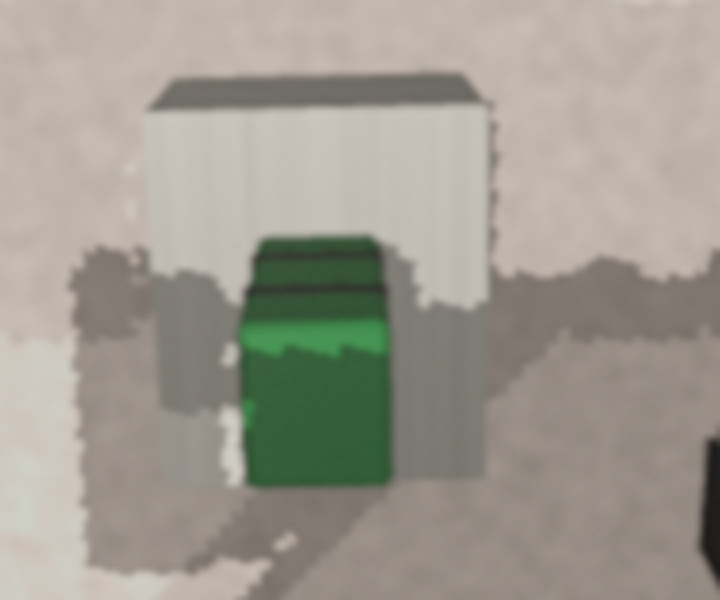

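Run:
```python
from h import *
for i in range(3):
    s=robot.read_state();print(s['t'],s['tool_pos'],s['orientation'],np.abs(s['dq']).max())
    W=cam('wrist'); g=W['color'].astype(int); m=(g[:,:,1]>g[:,:,0]+30)&(g[:,:,1]>g[:,:,2]+30); m[:200]=0;ys,xs=np.where(m)
    print(xs.min(),xs.max(),ys.min(),ys.max()); p=s['tool_pos']; print('tool',proj(W,[p[0],p[1],.105]), W['position']-p, W['orientation'])
    d1=px2z(W,319,270.8,.105); print(d1, delta(d1))
```

```text
3.15 [ 0.52017527 -0.2274706   0.13032889] [3.11859309e+00 3.70910061e-01 1.78785046e-03] 0.021539344426821014
299 335 246 291
tool [320.94310874 276.13612324] [0.07104127 0.01607892 0.16572607] [-0.22444357  0.17528022 -1.32493949]
[ 0.52307843 -0.22562728  0.105     ] [ 2.60182517 -1.45629785 26.06205004]
3.2 [ 0.52082088 -0.22761282  0.1310592 ] [3.11770765 0.37110413 0.00391229] 0.008505085684199536
298 334 247 291
tool [320.87660765 275.69620796] [0.07078054 0.01618947 0.16581225] [-0.22411378  0.17357299 -1.32500151]
[ 0.52348002 -0.22586284  0.105     ] [ 2.6555035  -1.21006063 26.2965342 ]
3.25 [ 0.52109628 -0.22761236  0.13129222] [3.11725848 0.3713029  0.0047871 ] 0.006172608535970302
298 334 250 292
tool [320.91234153 275.58699291] [0.07067281 0.01627473 0.16581523] [-0.22397497  0.17289526 -1.32490838]
[ 0.5236874 -0.2258558  0.105    ] [ 2.80084387 -1.04548952 26.18551635]
```

Request:
send_rows:
  targets:
    - [1,[2,-2.5,30],0]
    - [1,[0,0,30],0]
    - [1,[0,0,6],0]
    - [1,[0,0,0],0]
    - [1,[0,0,0],0]
    - [1,[0,0,0],0]

```text
t: 3.9
tool_pos: [0.5227, -0.2243, 0.0649]
orientation: [3.117, 0.372, 0.004]
force: [0.5, -0.9, 0.3]
opening: 0.0928
```

Run:
```python
from h import *
s=robot.read_state();print(s['t'],s['tool_pos'],s['orientation'],s['force'],np.abs(s['dq']).max())
W=cam('wrist','w3')
```

```text
3.9 [ 0.52272063 -0.22429038  0.06488856] [3.11747517 0.3723548  0.00428773] [ 0.5301024  -0.88254894  0.33822685] 0.005985151874219491
```

View pics/w3.png

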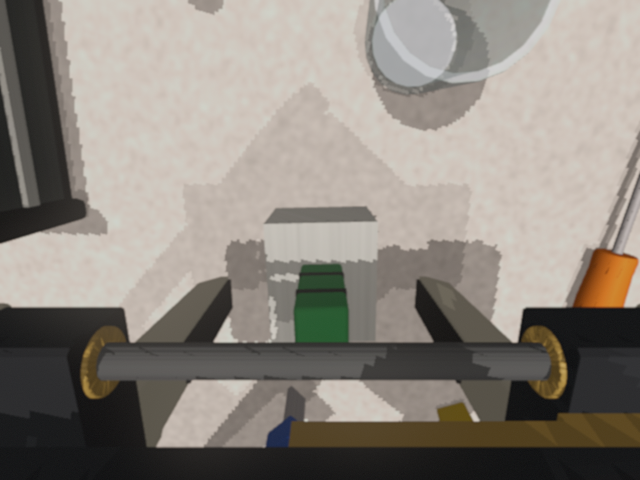

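Request:
send_rows:
  targets:
    - [-1,[0,-0.5,0],0]
    - [-1,[0,0,0],0]
    - [-1,[0,0,0],0]
    - [-1,[0,0,0],0]
    - [-1,[0,0,0],0]
    - [-1,[0,0,0],0]
    - [-1,[0,0,0],0]
    - [-1,[0,0,0],0]
  newtons: 20

```text
t: 4.75
tool_pos: [0.5212, -0.223, 0.0626]
orientation: [-3.119, -0.373, 0.0]
force: [-0.2, -0.7, -0.1]
opening: 0.0338
```

Request:
send_rows:
  targets:
    - [-1,[0,0,0],0]
    - [-1,[0,0,0],0]
    - [-1,[0,0,0],0]
    - [-1,[0,0,0],0]

```text
t: 5.15
tool_pos: [0.5212, -0.223, 0.0626]
orientation: [-3.119, -0.373, 0.0]
force: [-0.3, 0.0, -0.2]
opening: 0.0219
```

Request:
send_rows:
  targets:
    - [-1,[0,0,-10],0]
    - [-1,[0,0,-20],0]
    - [-1,[0,0,-30],0]
    - [-1,[0,0,-35],0]
    - [-1,[0,0,-35],0]
    - [-1,[0,0,0],0]
    - [-1,[0,0,0],0]

```text
t: 5.85
tool_pos: [0.5219, -0.2233, 0.1943]
orientation: [3.118, 0.373, 0.004]
force: [-0.5, 0.7, -1.9]
opening: 0.0218
```

Run:
```python
from h import *
s=robot.read_state();print(s['t'],s['tool_pos'],s['orientation'],s['force'],np.abs(s['dq']).max())
W=cam('wrist','w4')
T=optics.read_camera('top'); S=optics.read_camera('scene')
gT=np.array([px2z(T,u-.3,v-.3,.078) for u,v in [(263.8,211.5),(290.5,205.5),(317.5,199.5)]])
gS=np.array([px2z(S,u-.3,v-.3,.078) for u,v in [(387.9,238.2),(366.2,255.9),(343.8,274.4)]])
print(gT,gS); g=(gT+gS)/2; print(g); d=g[0]-g[2]; print(np.degrees(np.arctan2(d[1],d[0])),[np.degrees(np.arctan2(x[0][1]-x[2][1],x[0][0]-x[2][0])) for x in (gT,gS)])
for i in range(3): print(delta([g[i][0],g[i][1],.2]))
```

```text
5.85 [ 0.5219068  -0.22330104  0.19429978] [3.11790763 0.37255697 0.00363849] [-0.52290605  0.6524395  -1.86239943] 0.04732531205070821
[[0.54861768 0.13672053 0.078     ]
 [0.56016025 0.0786433  0.078     ]
 [0.57171232 0.01976945 0.078     ]] [[0.54999872 0.13983479 0.078     ]
 [0.56209978 0.08056003 0.078     ]
 [0.57444495 0.02185708 0.078     ]]
[[0.5493082  0.13827766 0.078     ]
 [0.56113002 0.07960167 0.078     ]
 [0.57307863 0.02081327 0.078     ]]
101.44004883832734 [np.float64(101.17062773719582), np.float64(101.70662039783885)]
[ 113.16882519 -343.74988039   -8.57054953]
[ 110.83394802 -283.9404854    -8.68255063]
[ 108.59582129 -223.99197993   -8.79502381]
```

View pics/w4.png

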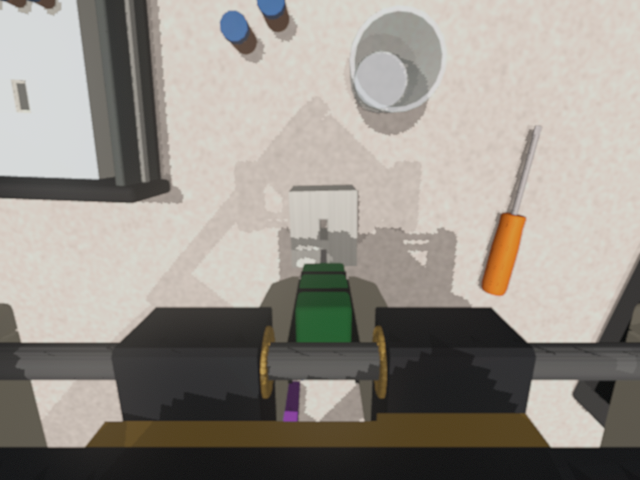

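Request:
send_rows:
  targets:
    - [-1,[15,-30,-10],0]
    - [-1,[20,-42,-18],0]
    - [-1,[20,-42,0],0]
    - [-1,[20,-42,0],0]
    - [-1,[18,-38,0],0]
    - [-1,[15,-30,0],0.038]
    - [-1,[0,0,0],0]
    - [-1,[0,0,0],0]
    - [-1,[0,0,0],0]

```text
t: 6.9
tool_pos: [0.5728, 0.0193, 0.2196]
orientation: [3.126, 0.313, -0.003]
force: [-0.4, -1.0, -0.8]
opening: 0.0217
```

Run:
```python
from h import *
s=robot.read_state();print(s['t'],s['tool_pos'],s['orientation'],s['force'],np.abs(s['dq']).max())
W=cam('wrist','w5')
o=cv2.imread('pics/w4.png')
c=lambda a:cv2.resize(a[200:290,280:380],None,fx=4,fy=4,interpolation=cv2.INTER_CUBIC)
cv2.imwrite('pics/cmp5.png',np.hstack([c(o),c(W['color'][:,:,::-1])]))
print(delta([.57308,.02081,.222]))
```

```text
6.9 [0.57280788 0.01927129 0.2196103 ] [ 3.12580693e+00  3.13043203e-01 -2.94610573e-03] [-0.36595242 -0.99034076 -0.82548501] 0.014312987519224062
[ 0.49566436 -1.75419983 -2.08775023]
```

View pics/w5.png

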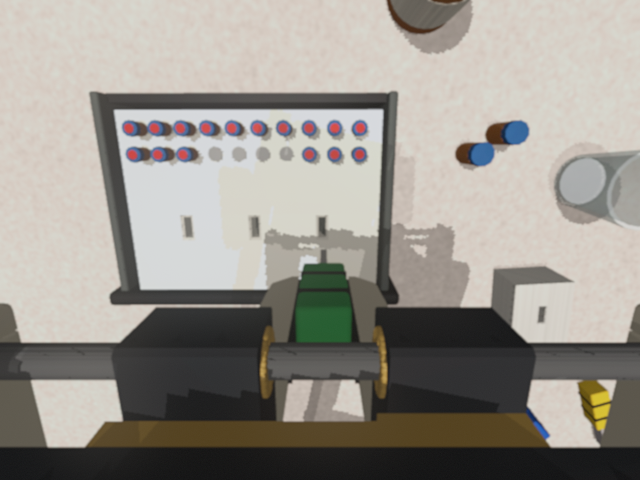

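View pics/cmp5.png

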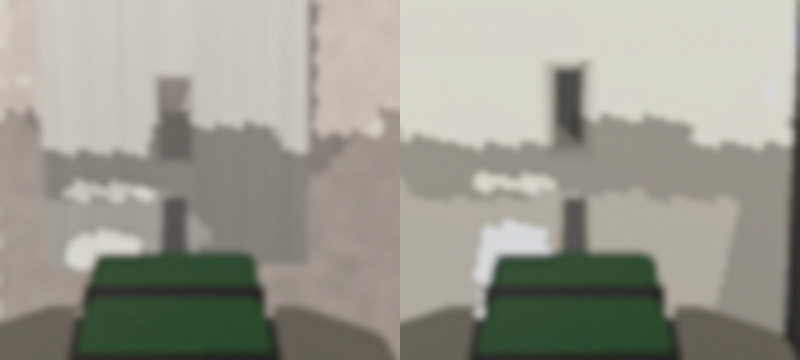

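Request:
send_rows:
  targets:
    - [-1,[1.7,-1.3,10],0]
    - [-1,[0,0,25],0]
    - [-1,[0,0,25],0]
    - [-1,[0,0,15],0]
    - [-1,[0,0,3],0]
    - [-1,[0,0,0],0]
    - [-1,[0,0,0],0]
    - [-1,[0,0,0],0]

```text
t: 7.75
tool_pos: [0.5758, 0.0217, 0.1442]
orientation: [3.126, 0.313, 0.004]
force: [0.3, -0.2, -0.5]
opening: 0.0223
```

Run:
```python
from h import *
s=robot.read_state();print(s['t'],s['tool_pos'],s['orientation'],s['force'],np.abs(s['dq']).max())
W=cam('wrist','w6')
cv2.imwrite('pics/w6c.png',cv2.resize(W['color'][180:320,240:400,::-1],None,fx=4,fy=4,interpolation=cv2.INTER_CUBIC))
```

```text
7.75 [0.5758301  0.02169511 0.14422695] [3.12558686 0.31329551 0.00390989] [ 0.31169517 -0.23951531 -0.50793824] 0.004520675764426664
```

View pics/w6c.png

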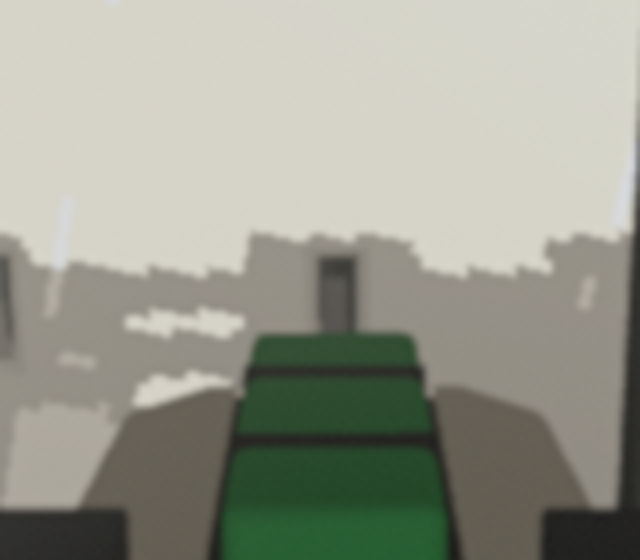

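Run:
```python
from h import *
s=robot.read_state();print(s['t'],s['tool_pos'])
W=cam('wrist','w7')
cv2.imwrite('pics/w7c.png',cv2.resize(W['color'][235:275,300:350,::-1],None,fx=12,fy=12,interpolation=cv2.INTER_CUBIC))
print(delta(px2z(W,240+338/4,180+257/4,.078)),delta(px2z(W,240+336/4,180+270/4,s['tool_pos'][2]-.0526)))
```

```text
7.8 [0.57572019 0.02169096 0.14406434]
[ 7.73755243  2.16523339 65.86284017] [ 9.36504017  1.79401207 52.40136114]
```

View pics/w7c.png

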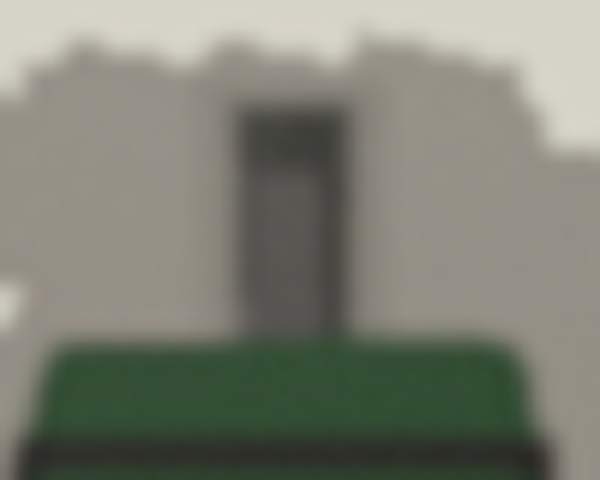

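Request:
send_rows:
  targets:
    - [-1,[-1.4,0,4],0]
    - [-1,[0,0,4],0]
    - [-1,[0,0,2],0]
    - [-1,[0,0,1],0]
    - [-1,[0,0,1],0]
    - [-1,[0,0,0],0]
    - [-1,[0,0,0],0]

```text
t: 8.55
tool_pos: [0.5735, 0.0215, 0.1307]
orientation: [-3.126, -0.313, -0.0]
force: [-0.8, -0.4, -1.4]
opening: 0.0221
```

Run:
```python
from h import *
s=robot.read_state();print(s['t'],s['tool_pos'],s['orientation'],s['force'])
W=cam('wrist','w8')
cv2.imwrite('pics/w8c.png',cv2.resize(W['color'][235:275,300:350,::-1],None,fx=12,fy=12,interpolation=cv2.INTER_CUBIC))
```

```text
8.55 [0.57354242 0.02149702 0.13072148] [-3.12591807e+00 -3.13429772e-01 -2.48926267e-04] [-0.80596592 -0.41267811 -1.43914616]
```

View pics/w8c.png

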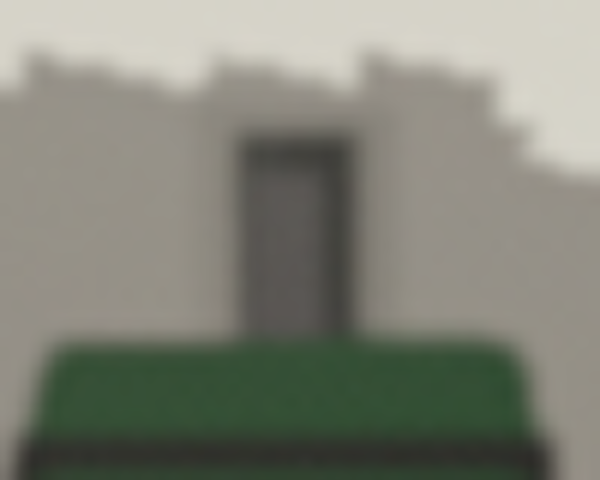

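Request:
send_rows:
  targets:
    - [-1,[0,0.4,1],0]
    - [-1,[0,0,1],0]
    - [-1,[0,0,1],0]
    - [-1,[0,0,1],0]
    - [-1,[0,0,0],0]

```text
t: 9.1
tool_pos: [0.5734, 0.0211, 0.1264]
orientation: [-3.126, -0.313, 0.001]
force: [-0.9, 0.2, -1.2]
opening: 0.0216
```

Request:
send_rows:
  targets:
    - [-1,[0,0,2],0]
    - [-1,[0,0,2],0]
    - [-1,[0,0,2],0]
    - [-1,[0,0,2],0]
    - [-1,[0,0,2],0]
    - [-1,[0,0,0],0]

```text
t: 9.7
tool_pos: [0.5734, 0.0213, 0.1163]
orientation: [-3.126, -0.313, 0.0]
force: [-0.7, 1.1, -1.8]
opening: 0.0219
```

Request:
send_rows:
  targets:
    - [-1,[0,0,2],0]
    - [-1,[0,0,2],0]
    - [-1,[0,0,2],0]

```text
t: 10.0
tool_pos: [0.5735, 0.0212, 0.1105]
orientation: [-3.126, -0.313, 0.0]
force: [0.4, 1.7, -0.8]
opening: 0.0218
```

Run:
```python
from h import *
s=robot.read_state();print(s['t'],s['tool_pos'],s['orientation'],s['force'])
W=cam('wrist','w9')
cv2.imwrite('pics/w9c.png',cv2.resize(W['color'][200:350,240:400,::-1],None,fx=4,fy=4,interpolation=cv2.INTER_CUBIC))
```

```text
10.0 [0.57350299 0.02117112 0.11047343] [-3.12579851e+00 -3.13404544e-01  4.54295709e-05] [ 0.38574813  1.70544531 -0.82619816]
```

View pics/w9c.png

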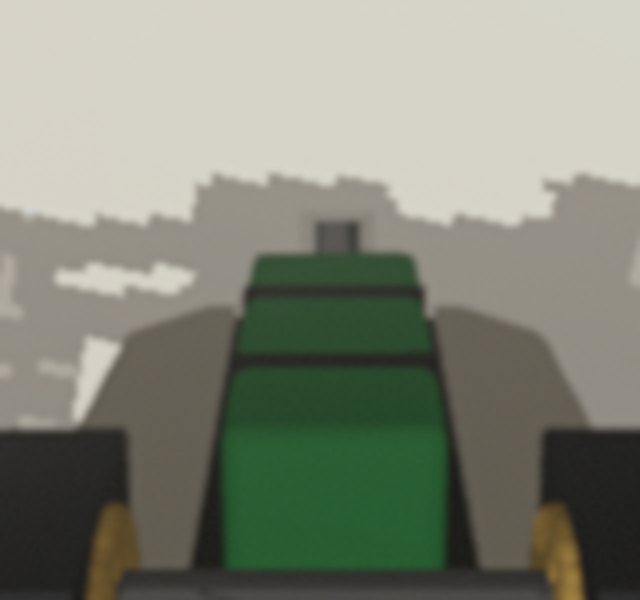

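Request:
send_rows:
  targets:
    - [-1,[0,0,1],0]
    - [-1,[0,0,1],0]
    - [-1,[0,0,1],0]

```text
t: 10.35
tool_pos: [0.5735, 0.0211, 0.1075]
orientation: [-3.126, -0.313, 0.0]
force: [0.2, 1.5, 0.8]
opening: 0.022
```

Request:
send_rows:
  targets:
    - [-1,[0,0,1],0]
    - [-1,[0,0,0],0]

```text
t: 10.55
tool_pos: [0.5735, 0.0211, 0.1066]
orientation: [-3.126, -0.313, -0.0]
force: [-0.1, 1.3, -0.3]
opening: 0.0221
```

Depth 24 mm, no jam so far; on slowly.

Request:
send_rows:
  targets:
    - [-1,[0,0,1],0]

```text
t: 10.65
tool_pos: [0.5738, 0.0211, 0.1064]
orientation: [3.126, 0.313, 0.001]
force: [-3.3, 2.1, 11.4]
opening: 0.0217
```

Request:
send_rows:
  targets:
    - [-1,[0,0,1],0]

```text
t: 10.75
tool_pos: [0.5742, 0.0211, 0.1063]
orientation: [3.126, 0.313, 0.002]
force: [-4.7, 2.1, 13.5]
opening: 0.0219
```

Request:
send_rows:
  targets:
    - [-1,[0,0,0],0]

```text
t: 10.85
tool_pos: [0.5742, 0.0212, 0.1063]
orientation: [3.126, 0.313, 0.003]
force: [-3.4, 1.5, 9.5]
opening: 0.0219
```

Request:
send_rows:
  targets:
    - [-1,[0,0,-4],0]
    - [-1,[0,0,-8],0]
    - [-1,[0,0,-12],0]
    - [-1,[0,0,-12],0]
    - [-1,[0,-12,-2],0]
    - [-1,[0,-24,0],0]
    - [-1,[0,-24,0],0]
    - [-1,[0,0,0],0]
    - [-1,[0,0,0],0]
    - [-1,[0,0,0],0]

```text
t: 11.85
tool_pos: [0.5617, 0.0796, 0.1427]
orientation: [3.126, 0.313, 0.0]
force: [-0.0, -0.6, -0.9]
opening: 0.0218
```

Run:
```python
from h import *
s=robot.read_state();print(s['t'],s['tool_pos'],s['orientation'],s['force'])
b=np.radians(101.45); print(delta(np.array([.5734,.0212,.1307])+.06*np.array([np.cos(b),np.sin(b),0])))
W=cam('wrist','w10')
cv2.imwrite('pics/w10c.png',cv2.resize(W['color'][225:275,295:355,::-1],None,fx=10,fy=10,interpolation=cv2.INTER_CUBIC))
```

```text
11.85 [0.56167562 0.07955608 0.14271004] [3.12556088e+00 3.13232204e-01 1.01172992e-04] [-0.03490371 -0.59421902 -0.88628815]
[-0.09373997 -0.48241976 12.00985597]
```

View pics/w10c.png

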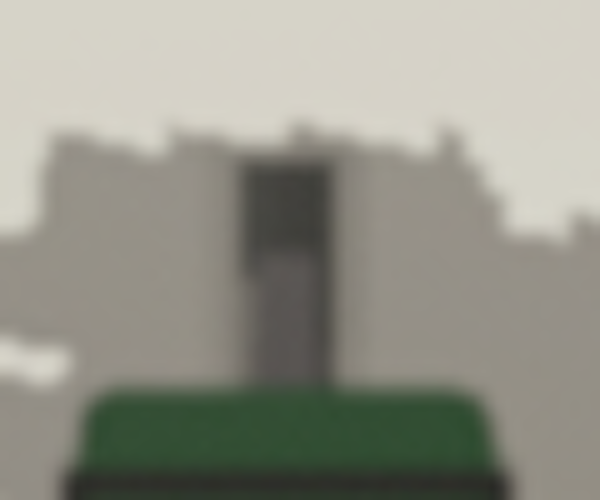

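View pics/w10.png

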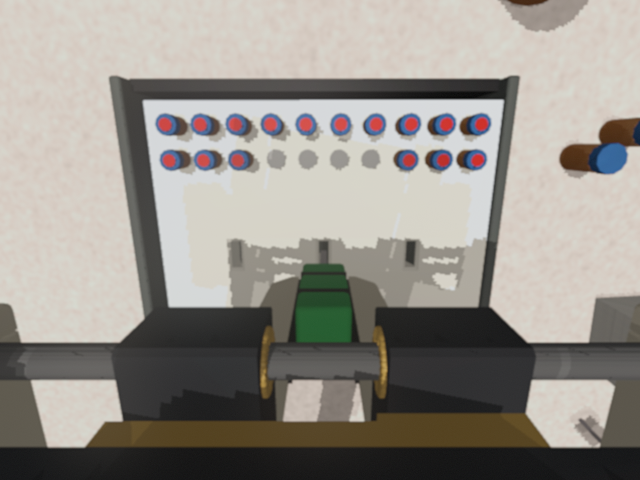

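Request:
send_rows:
  targets:
    - [-1,[0,-0.2,4],0]
    - [-1,[0,0,4],0]
    - [-1,[0,0,3],0]
    - [-1,[0,0,1],0]
    - [-1,[0,0,1],0]
    - [-1,[0,0,1],0]
    - [-1,[0,0,1],0]
    - [-1,[0,0,1],0]

```text
t: 12.7
tool_pos: [0.5617, 0.0801, 0.1267]
orientation: [3.126, 0.313, 0.001]
force: [0.0, 0.2, -1.2]
opening: 0.0217
```

Request:
send_rows:
  targets:
    - [-1,[0,0,2],0]
    - [-1,[0,0,2],0]
    - [-1,[0,0,2],0]
    - [-1,[0,0,2],0]
    - [-1,[0,0,2],0]
    - [-1,[0,0,2],0]
    - [-1,[0,0,2],0]
    - [-1,[0,0,2],0]

```text
t: 13.5
tool_pos: [0.5616, 0.0802, 0.1104]
orientation: [-3.126, -0.313, 0.0]
force: [-0.1, 2.3, -0.6]
opening: 0.022
```

Request:
send_rows:
  targets:
    - [-1,[0,0,1],0]
    - [-1,[0,0,1],0]
    - [-1,[0,0,1],0]

```text
t: 13.8
tool_pos: [0.5615, 0.0801, 0.1075]
orientation: [-3.126, -0.313, 0.0]
force: [-0.8, 1.5, 0.2]
opening: 0.0221
```

Request:
send_rows:
  targets:
    - [-1,[0,0,1],0]

```text
t: 13.9
tool_pos: [0.5616, 0.0801, 0.1066]
orientation: [-3.126, -0.313, -0.0]
force: [-0.1, 1.3, 0.1]
opening: 0.0221
```

Request:
send_rows:
  targets:
    - [-1,[0,0,1],0]

```text
t: 14.0
tool_pos: [0.5618, 0.0801, 0.1063]
orientation: [3.126, 0.313, 0.001]
force: [-4.7, 1.4, 11.0]
opening: 0.022
```

Request:
send_rows:
  targets:
    - [-1,[0,0,1],0]

```text
t: 14.1
tool_pos: [0.5621, 0.0802, 0.1062]
orientation: [-3.126, -0.313, -0.002]
force: [-5.6, 1.3, 13.3]
opening: 0.022
```

Middle also jams, at 24 mm. Draw out and on to the left gap.

Request:
send_rows:
  targets:
    - [-1,[0,0,-4],0]
    - [-1,[0,0,-8],0]
    - [-1,[0,0,-12],0]
    - [-1,[0,0,-12],0]
    - [-1,[0,-12,-2],0]
    - [-1,[0,-24,0],0]
    - [-1,[0,-24,0],0]
    - [-1,[0,0,0],0]
    - [-1,[0,0,0],0]
    - [-1,[0,0,0],0]

```text
t: 15.1
tool_pos: [0.5497, 0.1385, 0.1426]
orientation: [3.125, 0.313, -0.0]
force: [0.2, 0.4, -0.9]
opening: 0.022
```

Run:
```python
from h import *
s=robot.read_state();print(s['t'],s['tool_pos'],s['orientation'],s['force'])
b=np.radians(101.45); print(delta(np.array([.5734,.0212,.1307])+.12*np.array([np.cos(b),np.sin(b),0])))
W=cam('wrist','w11')
cv2.imwrite('pics/w11c.png',cv2.resize(W['color'][225:275,295:355,::-1],None,fx=10,fy=10,interpolation=cv2.INTER_CUBIC))
```

```text
15.1 [0.5496626  0.13852616 0.14264827] [ 3.12546864e+00  3.13273416e-01 -1.66104219e-04] [ 0.20771322  0.40936327 -0.87697223]
[-0.02395256 -0.30203225 11.94814216]
```

View pics/w11c.png

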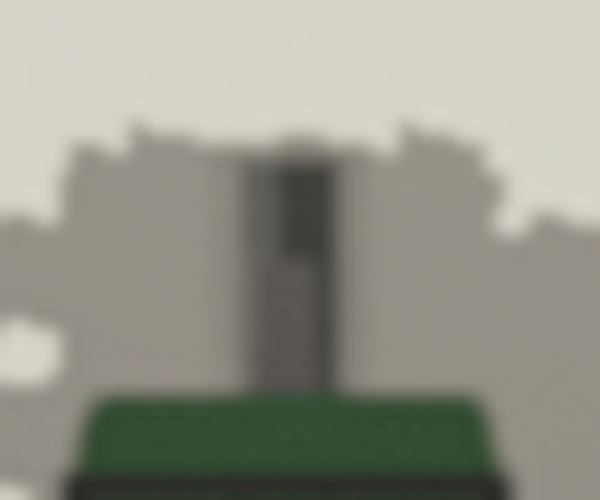

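Request:
send_rows:
  targets:
    - [-1,[0,0,4],0]
    - [-1,[0,0,4],0]
    - [-1,[0,0,3],0]
    - [-1,[0,0,1],0]
    - [-1,[0,0,1],0]
    - [-1,[0,0,1],0]
    - [-1,[0,0,1],0]
    - [-1,[0,0,1],0]

```text
t: 15.95
tool_pos: [0.5497, 0.1389, 0.1266]
orientation: [-3.126, -0.313, -0.0]
force: [-0.1, 1.2, -0.7]
opening: 0.022
```

Request:
send_rows:
  targets:
    - [-1,[0,0,2],0]
    - [-1,[0,0,2],0]
    - [-1,[0,0,2],0]
    - [-1,[0,0,2],0]

```text
t: 16.35
tool_pos: [0.5497, 0.1391, 0.1185]
orientation: [-3.126, -0.313, -0.0]
force: [-0.9, 1.7, 1.5]
opening: 0.0222
```

Request:
send_rows:
  targets:
    - [-1,[0,0,2],0]
    - [-1,[0,0,2],0]
    - [-1,[0,0,2],0]
    - [-1,[0,0,2],0]

```text
t: 16.75
tool_pos: [0.5497, 0.139, 0.1105]
orientation: [-3.126, -0.313, -0.0]
force: [0.2, 1.3, -0.1]
opening: 0.0221
```

Request:
send_rows:
  targets:
    - [-1,[0,0,1],0]
    - [-1,[0,0,1],0]
    - [-1,[0,0,1],0]

```text
t: 17.05
tool_pos: [0.5497, 0.1389, 0.1076]
orientation: [-3.126, -0.313, 0.0]
force: [-0.8, 2.2, -0.7]
opening: 0.0217
```

Request:
send_rows:
  targets:
    - [-1,[0,0,1],0]

```text
t: 17.15
tool_pos: [0.5497, 0.1389, 0.1066]
orientation: [-3.126, -0.313, -0.0]
force: [-0.1, 1.4, -0.1]
opening: 0.0215
```

Request:
send_rows:
  targets:
    - [-1,[0,0,1],0]

```text
t: 17.25
tool_pos: [0.5497, 0.1389, 0.1056]
orientation: [-3.126, -0.313, -0.0]
force: [0.2, 0.8, -0.1]
opening: 0.0221
```

No jam here at 25 mm; continue.

Request:
send_rows:
  targets:
    - [-1,[0,0,1],0]
    - [-1,[0,0,1],0]

```text
t: 17.45
tool_pos: [0.5497, 0.1389, 0.1036]
orientation: [-3.126, -0.313, -0.0]
force: [-0.4, 1.4, -0.2]
opening: 0.0222
```

Request:
send_rows:
  targets:
    - [-1,[0,0,1.5],0]
    - [-1,[0,0,1.5],0]
    - [-1,[0,0,1.5],0]
    - [-1,[0,0,1.5],0]

```text
t: 17.85
tool_pos: [0.5496, 0.1389, 0.0975]
orientation: [3.126, 0.313, -0.0]
force: [-0.3, 1.7, -0.2]
opening: 0.022
```

Request:
send_rows:
  targets:
    - [-1,[0,0,1],0]
    - [-1,[0,0,1],0]
    - [-1,[0,0,1],0]
    - [-1,[0,0,1],0]

```text
t: 18.25
tool_pos: [0.5497, 0.1389, 0.0936]
orientation: [-3.126, -0.313, -0.0]
force: [0.0, 0.4, 0.1]
opening: 0.022
```

Request:
send_rows:
  targets:
    - [-1,[0,0,1],0]
    - [-1,[0,0,1],0]

```text
t: 18.45
tool_pos: [0.5497, 0.1389, 0.0916]
orientation: [-3.126, -0.313, -0.0]
force: [-0.4, 1.5, -0.3]
opening: 0.022
```

Request:
send_rows:
  targets:
    - [-1,[0,0,1],0]

```text
t: 18.55
tool_pos: [0.5497, 0.1389, 0.0906]
orientation: [-3.126, -0.313, -0.0]
force: [0.2, 1.5, 0.3]
opening: 0.0216
```

Request:
send_rows:
  targets:
    - [-1,[0,0,0.5],0]

```text
t: 18.65
tool_pos: [0.5497, 0.1389, 0.0905]
orientation: [3.126, 0.313, 0.0]
force: [-2.9, 0.7, 6.3]
opening: 0.0219
```

Shoulder contact at z=0.0905, right where expected. Release and back off upward.

Request:
send_rows:
  targets:
    - [0,[0,0,0],0]
    - [0,[0,0,0],0]
    - [0,[0,0,0],0]
    - [0,[0,0,0],0]
    - [0,[0,0,0],0]
    - [0,[0,0,0],0]

```text
t: 19.25
tool_pos: [0.5497, 0.1388, 0.0901]
orientation: [3.126, 0.313, -0.0]
force: [-1.0, -0.6, 0.5]
opening: 0.0463
```

Run:
```python
from h import *
s=robot.read_state();print(s['t'],s['tool_pos'],s['opening'],s['force'])
W=cam('wrist','w12')
```

```text
19.25 [0.54966232 0.13883096 0.09009623] 0.04628981300966386 [-0.95017777 -0.62160756  0.48779461]
```

View pics/w12.png

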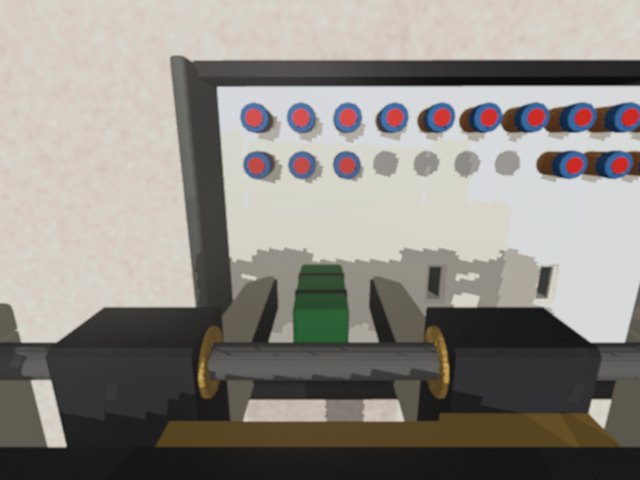

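Fingers are clear of the handle on both sides. Raise straight up and check.

Request:
send_rows:
  targets:
    - [0,[0,0,-10],0]
    - [0,[0,0,-25],0]
    - [0,[0,0,-40],0]
    - [0,[0,0,-40],0]
    - [0,[0,0,-25],0]
    - [0,[-30,0,-10],0]
    - [0,[-40,0,0],0]
    - [0,[-30,0,0],0]
    - [0,[0,0,0],0]
    - [0,[0,0,0],0]
    - [0,[0,0,0],0]
    - [0,[0,0,0],0]

```text
t: 20.5
tool_pos: [0.4524, 0.1191, 0.2403]
orientation: [-3.126, -0.313, -0.0]
force: [0.6, -0.6, -0.4]
opening: 0.0465
```

Run:
```python
from h import *
s=robot.read_state();print(s['t'],s['tool_pos'],s['opening'],np.abs(s['dq']).max())
W=cam('wrist','w13');T=cam('top','t13');S=cam('scene','s13')
c=lambda C,p:cv2.resize(C['color'][int(p[1])-35:int(p[1])+35,int(p[0])-35:int(p[0])+35,::-1],(400,400),interpolation=cv2.INTER_CUBIC)
P=[.5497,.1389,.133]
print([proj(C,P) for C in (W,T,S)])
cv2.imwrite('pics/c13.png',np.hstack([c(T,proj(T,P)),c(S,proj(S,P))]))
```

```text
20.5 [0.4524087  0.11912112 0.24034879] 0.04652583387583175 0.0038286529465472235
[array([321.5499513 , 107.09154493]), array([259.13558595, 205.41592021]), array([390.85490463, 222.68046538])]
```

View pics/c13.png

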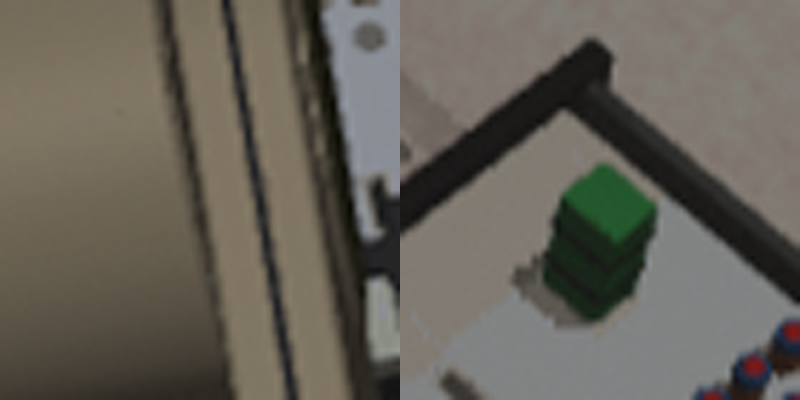

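View pics/w13.png

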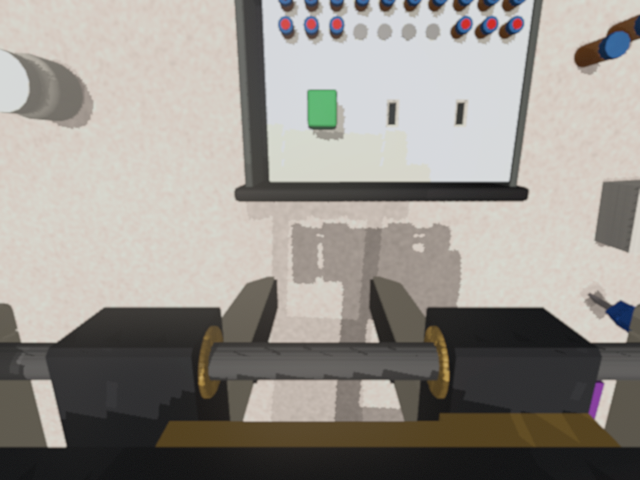

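View pics/s13.png

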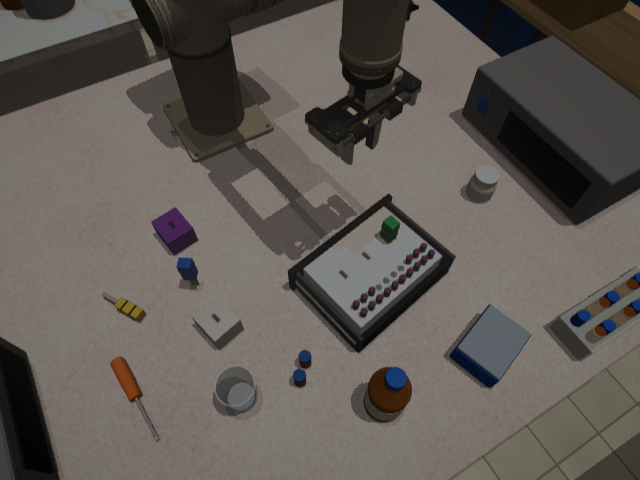

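```bash
python3 -c "
from h import *
print(ticket.close_job())"
```

```text
the job is handed in; nothing more can be done
None
```

The green gauge is standing fully home in the left gap, released, and the job is handed in.

- **Right and middle gaps:** both jammed hard at about 24 mm. I stopped each time at about 13 N at the wrist and drew the blade out.
- **Left gap:** the blade slid in all the way. The shoulder touched at TCP z = 0.0905 m, where I expected 0.0906, with about 6 N.

**Last checks**
- After I let go and backed the arm off, the wrist and scene pictures show the gauge upright with its shoulder on the drawer's top. In the wrist picture its top lies within about 2 px of where I predicted.
- By eye, the bystanders have not moved in the scene picture.
- The arm was hiding the drawer from the top camera at the end, so that view could not confirm it.
- The spring leaf's drag hardly showed in the force readings.
- The job was handed in at about 20.7 s of the 54 s allowed.

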